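# Clamp a jar in the one-handed preparation board

## Task

Stand the red-lidded amber jar upright on the white board, between the two jaws of the vise and at about the middle of their width, then turn the crank clockwise until the jaws hold the jar firmly enough that its lid could be unscrewed with one hand, but not so hard that the glass is at risk. Let go of everything, and leave the mug, the pepper mill and the yellow bear where they are.

Things in the scene. Friction and masses are not known exactly. Their poses are not given: they have to be found in the camera images.
- vise: White board 150 x 250 x 20 mm fixed to the counter, with a screw vise. Origin: centre of underside, at counter height; z up, y along the screw. The jar stands on its top (z = 20 mm). The fixed jaw's black face, 94 mm wide, looks to -y; it is packed out by a varying amount, to y = 82 to 90 mm. Both jaws' tops: z = 100 mm. The screw's bearing (60 mm wide, 105 mm high) is at y = -101 to -123 mm.
- jaw: Blue sliding jaw, 100 mm wide, axes as the board's; it closes towards +y. Origin: on the board's centre line, counter height, in the plane of the face of its black cushion when nothing presses on it. The cushion yields 1 mm for every 12 N of clamping force. Where the jar gets squeezed depends on the fixed jaw's packing and can only be felt.
- crank (a joint): Crank angle a, rad: 0 with the handle straight above the screw, growing clockwise seen from the crank's end (looking along the board's +y); this closes the jaw 32 mm a turn. In free motion friction takes about 8 N at the handle. Each 10 N of clamping adds 1.3 N: 3 to 6 N extra is a firm hold (25 to 45 N), over 12 N extra risks the glass. Friction keeps it clamped when let go.
- crank_grip (a point): Middle of the wooden crank handle: a level sleeve 22 mm thick, 80 mm long, parallel to the screw, free to spin on its pin, so one grasp from above serves whole turns. In the board's frame it is at x = 40 sin(a), y = -189, z = 75 + 40 cos(a) mm (screw axis: x = 0, z = 75 mm). The crank arm is at y = -139 mm; the handle reaches from there to y = -229 mm.
- jar: Round amber glass jar with a paper label and a red lid, 56 mm across and 140 mm tall, about 350 g, standing on the counter. Origin: centre of its underside; z is up.
- mill: Dark wooden pepper mill, 54 mm across and 120 mm tall, a bystander. Origin: centre of its underside.
- mug: Blue mug, 76 mm across and 90 mm tall, handle to its own +y, a bystander. Origin: centre of its underside.
- bear: Yellow bear ornament, 60 mm across and 106 mm tall, a bystander. Origin: centre of its underside.
There are look-alikes about, which are no part of the job. Leave any blue or green look-alike of the jar alone.

How it is judged:
By the outcome, as a careful person would: the job done as asked, in the order asked, and still so for the second after the job is handed in, with the robot touching nothing.
It also fails if it takes over 72 s, if anything falls off the work surface, if the arm or the gripper's body presses on something with over 40 N, if the wrist force passes 120 N, or if a joint passes its speed limit or range.

## Robot

A 7-joint arm with a two-finger parallel gripper is mounted at the origin on the work surface. World frame = base frame: x ahead of the robot, y to its left, z up, the work surface at z = 0. Lengths are in m, angles in rad, forces in N, time in s.
With the tool pointing down it reaches from about 0.425 to 0.925 m from the base axis. Payload 6.8 kg.
Tool frame: the origin (TCP) lies at the very end of the fingers, on their centre line; the grasp point (between the pads) lies 19 mm behind it; z points along the fingers, y is the line along which they close (so a half turn about z gives the same grasp; the last joint's range is limited). The gripper opens to 85 mm and grips with 20 to 120 N. Pads are 22 mm wide; open, the fingers measure 114 mm over their backs; the gripper's body (76 mm by 85 mm) begins 54 mm behind the grasp point. The pads swing forward as they close: fully open they stand 13 mm farther back than shut.
Start: joints at [-1.277, 0.477, 0.022, 1.555, -0.011, 1.109, -0.083], TCP at [0.264, 0.621, 0.231] pointing down, gripper open.
Joint ranges: [-2.96, 2.96], [-0.34, 2.1], [-1.41, 1.46], [0.24, 2.44], [-1.37, 4.51], [0.17, 1.92], [-2.96, 2.96]. Speed limits (rad/s): [2.39, 2.39, 3.14, 3.14, 3.14, 3.14, 3.14].

## Interface

Orientations are given as a rotation vector (axis times angle).
In Python, from bench import r gives the robot as it stands. The module is installed in compiled form; this text tells all that it offers.
- The arm moves only by the tool servo_tool, never from a script. Its argument "commands" is a list of rows, each a list of 7 numbers: the turn, a rotation vector about the world's x, y, z in degrees, then the shift along the world's x, y, z in mm, then the closure, from 0 (fully open) to 1 (shut). A call has 1 to 5 rows; each row is the pose to reach, as a shift and turn from the pose commanded when the call began; what a row does not reach only later rows make up. A row lasts 1/12 s, in which the tool goes at most 41.7 mm and 7.16 degrees, less where a joint would pass 70% of its speed; a pose out of reach is approached as far as the arm can. A call with a gripper value outside its range is refused whole. The fingers move at their own pace and stop on an object; "force" is the grip in N (left out, the last holds). Time passes only in rows, so rows that repeat a pose let the fingers close. It gives the time, the measured TCP pose, the force, the opening and the grip force at its end, in the units of the state.
- r.get_obs(): the state, without advancing time (a new reading comes with each control period).
- r.grab_frame(name): name is "scene" or "side" or "wrist"; returns (picture, depth): 480x640x3 uint8, blue, green, red; 480x640 float32, m along the optical axis (not along the pixel's ray), 0 where there is no reading.
- r.camera_info(name): a dict with "vertical_fov" (degrees; the focal length in pixels is half the picture's height over the tangent of half this angle, whatever the lens; pixels are square), "cx", "cy" (the principal point, pixels), "cam_to_world" (4x4, takes a point from camera to world coordinates); the wrist camera has in their place "T_tool_cam" (4x4, takes a point from camera to tool coordinates, whose origin is the TCP and whose axes are the flange's). Camera axes: x right, y up, looking along -z (the intrinsics and any distortion apply to the point x, -y, -z); pixel columns grow to the right and rows downward; lengths in m; the calibration is good to about 2 mm. A picture is of the moment at which its call begins: read the wrist's pose just before it. camera_info takes no time and is no camera call.
- r.hand_in(): hands the job in; it is judged then, once.
The state is a dict: "clock": time; "joints": joint angles; "qvel": joint speeds; "tau": joint torques, N m; "tcp_pos": TCP position; "orientation": TCP orientation; "contact_force": force on the tool from outside, world axes, zero at the start; "moment": the same for the moment, N m; "grip_width": finger opening in m; "gripper_force": force on a finger pad.
Only numpy, scipy, OpenCV 4.12 (cv2) and the standard library are available. Lean on these libraries where they do the work, as an engineer would, in place of code of your own. Each camera call takes 0.05 s, during which the arm holds its last target. There are 200 camera calls.

## Working session

There is one attempt and no reset: what is moved stays moved. The work goes in short steps, Python scripts to look and compute and a tool call to move; the robot and the scene stay as the last step left them, time stands still between calls to the robot, and variables do not carry over. Pictures are saved under pics/ and viewed, at most 10 in all, crops included, and the job is handed in when it is done.

Besides the shell and the picture viewer there is one more tool, called after "Request:" as name([rows], argument=value, ...), one row to a line, values as JSON. servo_tool: Moves the arm, as the interface text tells. Its arguments: {"type":"object","properties":{"commands":{"type":"array"},"force":{"type":"number"}},"required":["commands"]}

```bash
mkdir -p pics; cat > h.py <<'E'
import numpy as np, cv2
from bench import r
def pts(name,d,obs=None):
    c=r.camera_info(name); f=240/np.tan(np.radians(c["vertical_fov"])/2)
    v,u=np.mgrid[0:480,0:640]
    P=np.stack([(u-c["cx"])/f*d,-(v-c["cy"])/f*d,-d,np.ones_like(d)],-1)
    if "cam_to_world" in c: T=np.array(c["cam_to_world"])
    else:
        B=np.eye(4);B[:3,:3]=cv2.Rodrigues(np.array(obs["orientation"],float))[0];B[:3,3]=obs["tcp_pos"];T=B@np.array(c["T_tool_cam"])
    return (P@T.T)[...,:3]
E
python3 - <<'E'
from h import *
for n in ["scene","side"]:
    im,d=r.grab_frame(n); np.savez(n,im=im,d=d); cv2.imwrite(f"pics/{n}0.png",im)
    c=r.camera_info(n); print({k:np.round(v,3) if not isinstance(v,(str,dict)) else v for k,v in c.items()})
o=r.get_obs();print({k:np.round(v,3) for k,v in o.items()})
E
```

```text
{'vertical_fov': np.float64(57.259), 'cx': np.float64(325.618), 'cy': np.float64(233.083), 'cam_to_world': array([[ 0.55 , -0.422,  0.721,  1.37 ],
       [ 0.835,  0.298, -0.462, -0.55 ],
       [-0.019,  0.856,  0.516,  0.654],
       [ 0.   ,  0.   ,  0.   ,  1.   ]])}
{'vertical_fov': np.float64(47.936), 'cx': np.float64(329.799), 'cy': np.float64(237.387), 'cam_to_world': array([[ 0.99 ,  0.094, -0.102,  0.489],
       [-0.137,  0.551, -0.823, -1.016],
       [-0.021,  0.829,  0.559,  0.726],
       [ 0.   ,  0.   ,  0.   ,  1.   ]])}
{'clock': np.float64(0.1), 'joints': array([-1.277,  0.478,  0.022,  1.556, -0.011,  1.109, -0.083]), 'qvel': array([ 0.   , -0.002, -0.   , -0.002,  0.   ,  0.002, -0.   ]), 'tau': array([ 4.0000e-03, -5.9776e+01,  1.6140e+00, -2.8196e+01,  1.3000e-02,
        5.0000e-03,  0.0000e+00]), 'tcp_pos': array([0.264, 0.621, 0.23 ]), 'orientation': array([-6.270e-01, -3.078e+00,  2.000e-03]), 'contact_force': array([-0.113,  0.721,  0.408]), 'moment': array([ 0.008, -0.008,  0.03 ]), 'gripper_force': np.float64(0.0), 'grip_width': np.float64(0.085)}
```

View pics/scene0.png

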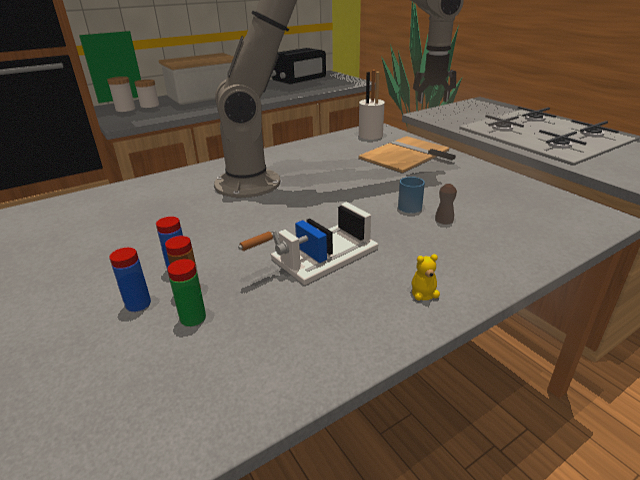

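View pics/side0.png

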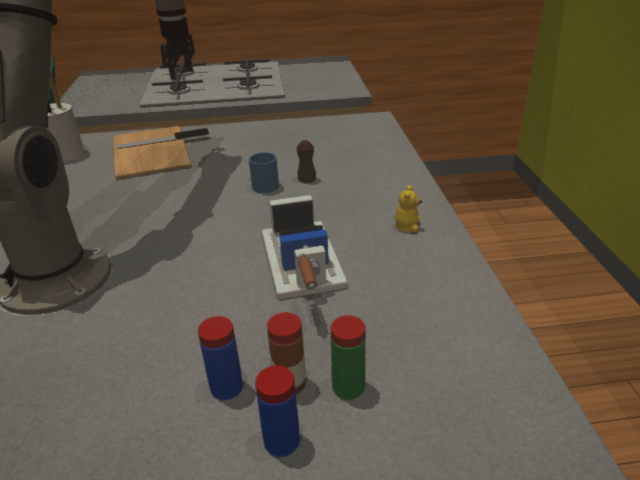

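The scene view has the amber jar at about (180,255) and the side view at (286,350). Three look-alikes surround it. The vise is at side (303,245) with the blue jaw at (304,250), the crank handle at (307,270), and the mug, mill and bear well beyond it.

```bash
python3 - <<'E'
from h import *
for n in ["scene","side"]:
    z=np.load(n+".npz"); im,d=z["im"],z["d"]; P=pts(n,d); ok=d>0
    hsv=cv2.cvtColor(im,cv2.COLOR_BGR2HSV); H,S,V=[hsv[...,i].astype(int) for i in range(3)]
    print(n)
    red=(((H<4)|(H>174))&(S>190)&(V>80)&ok&(P[...,2]>.10)&(P[...,2]<.16)).astype(np.uint8)
    k,l,st,c=cv2.connectedComponentsWithStats(red)
    for i in range(1,k):
        if st[i,4]>60:
            m=l==i; Z=np.percentile(P[m][:,2],90); q=P[m&(P[...,2]>Z-.004)]; print("lid",c[i].round(),st[i,4],"top z",Z.round(3),"ctr",((q.max(0)+q.min(0))/2).round(3),"ext",np.ptp(q,0).round(3), cv2.minEnclosingCircle(q[:,:2].astype(np.float32)))
    box=(P[...,0]>.4)&(P[...,0]<.9)&(P[...,1]>-.35)&(P[...,1]<.25)&ok
    wh=box&(S<40)&(V>130)&(abs(P[...,2]-.02)<.006)
    q=P[wh]; 
    if len(q): print("board",len(q),cv2.minAreaRect(q[:,:2].astype(np.float32)),np.median(q[:,2]))
    bl=((H>105)&(H<125)&(S>150)&box&(P[...,2]>.02)&(P[...,2]<.13)&(P[...,1]>-.3)).astype(np.uint8)
    k,l,st,c=cv2.connectedComponentsWithStats(bl)
    for i in range(1,k):
        if st[i,4]>100:
            q=P[l==i]; print("blue",c[i].round(),st[i,4],q.min(0).round(3),q.max(0).round(3)); t=q[q[:,2]>np.percentile(q[:,2],97)-.004]; print("  top",cv2.minAreaRect(t[:,:2].astype(np.float32)),t[:,2].mean())
    h=((H>4)&(H<16)&(S>120)&box&(P[...,2]>.04)&(P[...,2]<.2)).astype(np.uint8)
    k,l,st,c=cv2.connectedComponentsWithStats(h)
    for i in range(1,k):
        if st[i,4]>60:
            q=P[l==i]; print("wood",c[i].round(),st[i,4],q.min(0).round(3),q.max(0).round(3),np.median(q,0).round(3)); print(cv2.minAreaRect(q[:,:2].astype(np.float32)))
    dk=box&(V<45)&(P[...,2]>.03)&(P[...,2]<.11)
    q=P[dk]; t=q[q[:,2]>.09]; print("dark",len(q), cv2.minAreaRect(q[:,:2].astype(np.float32)))
E
```

```text
scene
lid [167. 224.] 267 top z 0.139 ctr [ 0.386 -0.371  0.138] ext [0.054 0.052 0.005] ((0.3859556019306183, -0.37279850244522095), 0.027936449274420738)
lid [177. 245.] 343 top z 0.14 ctr [ 0.494 -0.38   0.139] ext [0.052 0.052 0.006] ((0.4929032027721405, -0.37956252694129944), 0.02757260575890541)
lid [122. 257.] 353 top z 0.139 ctr [ 0.472 -0.491  0.139] ext [0.053 0.052 0.007] ((0.47295933961868286, -0.49146267771720886), 0.027621690183877945)
lid [181. 269.] 418 top z 0.14 ctr [ 0.59  -0.402  0.139] ext [0.056 0.052 0.006] ((0.5899713039398193, -0.40383341908454895), 0.028349529951810837)
board 1163 ((0.5458390712738037, -0.024974524974822998), (0.15123698115348816, 0.2519664764404297), 5.897360324859619) 0.018635758079534104
blue [313. 241.] 811 [ 0.502 -0.09   0.024] [ 0.604 -0.042  0.099]
  top ((0.5516747236251831, -0.07063275575637817), (0.09763036668300629, 0.029194850474596024), 5.8609514236450195) 0.09613547444004784
wood [256. 240.] 256 [ 0.534 -0.254  0.103] [ 0.56  -0.175  0.121] [ 0.55  -0.217  0.115]
((0.5464212894439697, -0.215138778090477), (0.02099053934216499
[... 715 characters left out ...]
, -0.49222531914711), 0.02814353257417679)
board 1343 ((0.544567883014679, -0.026099488139152527), (0.14887996017932892, 0.25232985615730286), 5.5565643310546875) 0.0189111326075031
blue [303. 236.] 295 [ 0.502 -0.088  0.093] [ 0.596 -0.054  0.1  ]
  top ((0.5489075183868408, -0.07236425578594208), (0.09560848772525787, 0.026066891849040985), 5.905541896820068) 0.09701633056828517
wood [306. 270.] 257 [ 0.53  -0.255  0.113] [ 0.554 -0.177  0.122] [ 0.541 -0.219  0.118]
((0.5420421361923218, -0.21573182940483093), (0.018848324194550514, 0.07777669280767441), 5.285237789154053)
dark 1098 ((0.5408079028129578, 0.008979637175798416), (0.09134673327207565, 0.12078016251325607), 5.134326457977295)
```

Request:
servo_tool([
  [0,0,-7,27,-30,0,0],
  [0,0,-14,54,-60,0,0],
  [0,0,-21,81,-90,0,0],
  [0,0,-28,108,-120,0,0],
  [0,0,-29,135,-150,0,0],
])

```text
clock: 0.52
tcp_pos: [0.3997, 0.4695, 0.231]
orientation: [-1.386, -2.819, 0.001]
contact_force: [0.0, -0.9, 0.9]
grip_width: 0.0853
gripper_force: 0.0
```

Request:
servo_tool([
  [0,0,0,27,-30,0,0],
  [0,0,0,54,-60,0,0],
  [0,0,0,81,-90,0,0],
  [0,0,0,108,-120,0,0],
  [0,0,0,135,-150,0,0],
])

```text
clock: 0.93
tcp_pos: [0.5347, 0.3195, 0.2311]
orientation: [-1.377, -2.823, 0.001]
contact_force: [1.5, 0.6, 0.7]
grip_width: 0.0856
gripper_force: 0.0
```

Request:
servo_tool([
  [0,0,0,13,-38,0,0],
  [0,0,0,26,-76,0,0],
  [0,0,0,40,-114,0,0],
  [0,0,0,53,-152,0,0],
  [0,0,0,66,-190,0,0],
])

```text
clock: 1.35
tcp_pos: [0.6001, 0.1293, 0.231]
orientation: [-1.377, -2.823, 0.001]
contact_force: [0.7, -0.7, 0.4]
grip_width: 0.0855
gripper_force: 0.0
```

Request:
servo_tool([
  [0,0,0,0,-40,0,0],
  [0,0,0,0,-80,0,0],
  [0,0,0,0,-120,0,0],
  [0,0,0,0,-160,0,0],
  [0,0,0,0,-200,0,0],
])

```text
clock: 1.77
tcp_pos: [0.5994, -0.0706, 0.2311]
orientation: [-1.377, -2.823, 0.0]
contact_force: [0.3, -0.8, -0.2]
grip_width: 0.0857
gripper_force: 0.0
```

```bash
python3 - <<'E'
from h import *
o=r.get_obs(); im,d=r.grab_frame("wrist"); np.savez("w1",im=im,d=d); cv2.imwrite("pics/w1.png",im)
P=pts("wrist",d,o); hsv=cv2.cvtColor(im,cv2.COLOR_BGR2HSV); H,S,V=[hsv[...,i].astype(int) for i in range(3)]
# board frame
B=np.array([.545,-.0255]);y=np.radians(5.7);R=np.array([[np.cos(y),-np.sin(y)],[np.sin(y),np.cos(y)]])
Q=np.dstack([(P[...,:2]-B)@R,P[...,2]])
np.save("Q1",Q)
wh=(S<40)&(V>130)&(abs(Q[...,2]-.02)<.005)&(d>0); print("board",wh.sum(), cv2.minAreaRect(P[wh][:,:2].astype(np.float32)))
top=(abs(Q[...,2]-.1)<.006)&(d>0)&(abs(Q[...,1])<.13)&(abs(Q[...,0])<.06)
for n,m in [("blue",(H>105)&(H<125)&(S>150)),("dark",(V<50)),("white",(S<40)&(V>100))]:
    q=Q[top&m]
    if len(q): print(n,len(q),q.min(0).round(3),q.max(0).round(3),np.histogram(q[:,1],bins=np.arange(-.13,.131,.01))[0])
print(r.camera_info("wrist"))
E
```

```text
board 19544 ((0.5432583093643188, -0.02448330819606781), (0.14746972918510437, 0.24780447781085968), 5.5224995613098145)
blue 4597 [-0.052 -0.058  0.094] [0.048 0.085 0.102] [   0    0    0    0    0    0    0 1223 1768 1601    1    2    0    0
    0    0    0    0    0    0    0    2    0    0    0    0]
dark 3471 [-0.05  -0.056  0.094] [0.046 0.097 0.1  ] [   0    0    0    0    0    0    0    1    0   11  369 1497    0    0
    0    0    0    0    0    0    0  821  772    0    0    0]
white 1162 [-0.049 -0.122  0.096] [0.048 0.119 0.106] [  4  13  13   0   0   0   0   3   0   0   1   2   0   0   0   0   0   0
   0   0   0   0 178 711 237   0]
{'vertical_fov': 65.50428303392923, 'cx': 318.43598318302367, 'cy': 232.48365396080456, 'T_tool_cam': array([[ 2.89516200e-04,  9.45093542e-01,  3.26799806e-01,
         8.37424504e-02],
       [ 9.99999943e-01, -2.17150230e-04, -2.57922136e-04,
        -1.57756147e-03],
       [-1.72795893e-04,  3.26799862e-01, -9.45093551e-01,
        -1.43931731e-01],
       [ 0.00000000e+00,  0.00000000e+00,  0.00000000e+00,
         1.00000000e+00]])}
```

View pics/w1.png

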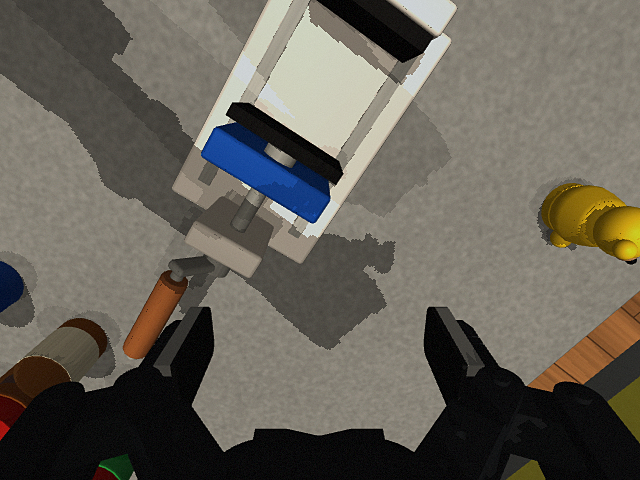

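Wrist view shows the jaw open: the cushion face is along (235,110)-(340,175) and the fixed jaw is at the top. The crank handle is at (155,315), upper left of its axis. The gap of about 94 mm takes the 56 mm jar.

Request:
servo_tool([
  [0,0,0,-13,-38,0,0],
  [0,0,0,-26,-76,0,0],
  [0,0,0,-40,-114,0,0],
  [0,0,0,-53,-152,0,0],
  [0,0,0,-66,-190,0,0],
])

```text
clock: 2.23
tcp_pos: [0.5329, -0.26, 0.2311]
orientation: [-1.377, -2.823, -0.0]
contact_force: [-0.0, 0.1, -0.2]
grip_width: 0.0851
gripper_force: 0.0
```

Request:
servo_tool([
  [0,0,0,-14,-40,0,0],
  [0,0,0,-28,-80,0,0],
  [0,0,0,-42,-120,0,0],
  [0,0,0,-42,-120,0,0],
])

```text
clock: 2.57
tcp_pos: [0.4861, -0.3878, 0.2317]
orientation: [1.394, 2.815, -0.009]
contact_force: [-2.1, -0.4, 0.2]
grip_width: 0.0855
gripper_force: 0.0
```

```bash
python3 - <<'E'
from h import *
o=r.get_obs(); im,d=r.grab_frame("wrist"); cv2.imwrite("pics/w2.png",im)
P=pts("wrist",d,o); hsv=cv2.cvtColor(im,cv2.COLOR_BGR2HSV); H,S,V=[hsv[...,i].astype(int) for i in range(3)]
red=(((H<4)|(H>174))&(S>190)&(V>60)&(abs(P[...,2]-.14)<.005)).astype(np.uint8)
k,l,st,c=cv2.connectedComponentsWithStats(red)
for i in range(1,k):
    if st[i,4]>60:
        q=P[l==i]; print(c[i].round(),st[i,4],q[:,2].mean().round(4),cv2.minEnclosingCircle(q[:,:2].astype(np.float32)))
print(o["tcp_pos"],o["joints"])
E
```

```text
[200. 113.] 6549 0.1413 ((0.3815280795097351, -0.37100327014923096), 0.027328189462423325)
[333. 227.] 4898 0.1412 ((0.48872414231300354, -0.37943795323371887), 0.027585871517658234)
[225. 323.] 2459 0.141 ((0.4681631922721863, -0.49140098690986633), 0.02786616049706936)
[408. 326.] 2544 0.1409 ((0.5869020223617554, -0.4029657542705536), 0.02777896821498871)
[ 0.48613068 -0.38784544  0.23170758] [ 0.22330226  0.41400305  0.4653391   1.7144526  -0.20201166  1.06030278
  1.40462013]
```

View pics/w2.png

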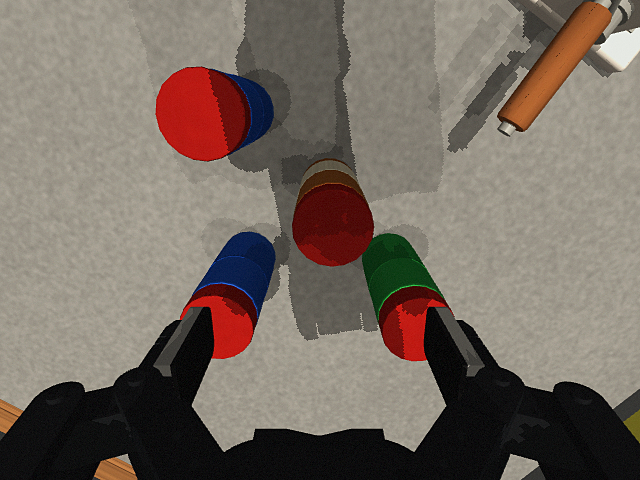

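Wrist view shows the amber jar's lid at (333,227), between the fingers, with blue and green lids at (225,323) and (408,326) off the finger line. The path down is clear.

Request:
servo_tool([
  [0,0,0,0,0,0,0],
  [0,0,0,0,0,0,0],
])

```text
clock: 2.78
tcp_pos: [0.4927, -0.3771, 0.2308]
orientation: [-1.375, -2.824, -0.002]
contact_force: [0.0, 0.9, 0.4]
grip_width: 0.0854
gripper_force: 0.0
```

Request:
servo_tool([
  [0,0,0,-1,0,-30,0],
  [0,0,0,-1,0,-65,0],
  [0,0,0,-1,0,-100,0],
  [0,0,0,-1,0,-130,0],
  [0,0,0,-1,0,-150,0],
])

```text
clock: 3.2
tcp_pos: [0.4911, -0.375, 0.078]
orientation: [-1.371, -2.822, -0.003]
contact_force: [-0.3, -0.2, -0.5]
grip_width: 0.0854
gripper_force: 0.0
```

Request:
servo_tool([
  [0,0,0,0,0,0,0],
  [0,0,0,0,0,0,0.3],
  [0,0,0,0,0,0,0.5],
  [0,0,0,0,0,0,0.6],
  [0,0,0,0,0,0,0.6],
], force=40)

```text
clock: 3.62
tcp_pos: [0.4921, -0.3797, 0.0835]
orientation: [1.376, 2.82, -0.001]
contact_force: [-2.4, 0.6, 5.2]
grip_width: 0.0548
gripper_force: 37.6
```

Request:
servo_tool([
  [0,0,0,0,0,0,0.7],
  [0,0,0,0,0,0,0.7],
  [0,0,0,0,0,0,0.7],
  [0,0,0,0,0,0,0.7],
], force=40)

```text
clock: 3.95
tcp_pos: [0.492, -0.3796, 0.0835]
orientation: [1.376, 2.82, -0.0]
contact_force: [-1.7, 0.3, 7.9]
grip_width: 0.0551
gripper_force: 37.7
```

Request:
servo_tool([
  [0,0,0,0,0,10,0.7],
  [0,0,0,0,0,40,0.7],
  [0,0,0,0,0,80,0.7],
  [0,0,0,0,0,120,0.7],
  [0,0,0,0,0,150,0.7],
])

```text
clock: 4.37
tcp_pos: [0.4911, -0.3789, 0.2351]
orientation: [1.377, 2.821, -0.0]
contact_force: [0.7, -1.2, -3.5]
grip_width: 0.055
gripper_force: 38.2
```

Request:
servo_tool([
  [0,0,-5,0,10,0,0.7],
  [0,0,-11,5,35,0,0.7],
  [0,0,-17,10,65,0,0.7],
  [0,0,-23,15,95,0,0.7],
  [0,0,-29,20,125,0,0.7],
])

```text
clock: 4.78
tcp_pos: [0.5104, -0.2521, 0.2317]
orientation: [-2.047, -2.382, -0.001]
contact_force: [0.5, 1.0, -4.6]
grip_width: 0.0553
gripper_force: 38.2
```

Request:
servo_tool([
  [0,0,-2,4,35,0,0.7],
  [0,0,-3,8,70,0,0.7],
  [0,0,-3,12,105,0,0.7],
  [0,0,-3,16,135,0,0.7],
  [0,0,-3,20,165,0,0.7],
])

```text
clock: 5.2
tcp_pos: [0.5303, -0.0865, 0.2318]
orientation: [-2.101, -2.334, -0.001]
contact_force: [0.5, 0.4, -4.0]
grip_width: 0.0555
gripper_force: 38.2
```

Request:
servo_tool([
  [0,0,0,3,30,0,0.7],
  [0,0,0,6,60,0,0.7],
  [0,0,0,8,90,0,0.7],
  [0,0,0,8,110,0,0.7],
  [0,0,0,8,113,0,0.7],
])

```text
clock: 5.62
tcp_pos: [0.5383, 0.03, 0.2314]
orientation: [-2.093, -2.34, -0.002]
contact_force: [0.6, 0.3, -4.3]
grip_width: 0.0547
gripper_force: 38.2
```

Request:
servo_tool([
  [0,0,0,0,0,0,0.7],
  [0,0,0,0,0,0,0.7],
  [0,0,0,0,0,0,0.7],
  [0,0,0,0,0,0,0.7],
])

```text
clock: 5.95
tcp_pos: [0.5388, 0.0226, 0.2315]
orientation: [2.105, 2.331, -0.0]
contact_force: [0.3, 0.8, -4.3]
grip_width: 0.0554
gripper_force: 38.2
```

```bash
python3 - <<'E'
from h import *
B=np.array([.5445,-.0255]);y=np.radians(5.7);R=np.array([[np.cos(y),-np.sin(y)],[np.sin(y),np.cos(y)]])
ims=[]
for n in ["scene","side"]:
    o=r.get_obs(); im,d=r.grab_frame(n); ims.append(im[40:340,120:520])
    P=pts(n,d); Q=np.dstack([(P[...,:2]-B)@R,P[...,2]]); hsv=cv2.cvtColor(im,cv2.COLOR_BGR2HSV); H,S,V=[hsv[...,i].astype(int) for i in range(3)]
    near=(abs(Q[...,0])<.06)&(Q[...,1]>-.02)&(Q[...,1]<.1)&(d>0)&(P[...,2]>.12)
    amber=near&((H<14)|(H>174))&(S>90)
    q=Q[amber]; print(n,len(q),q.min(0).round(3),q.max(0).round(3),np.median(q,0).round(3))
cv2.imwrite("pics/s3.png",np.hstack(ims))
print(o["tcp_pos"],o["orientation"],o["contact_force"],o["grip_width"])
print("board-frame tcp",(o["tcp_pos"][:2]-B)@R)
E
```

```text
scene 390 [-0.036  0.017  0.15 ] [0.045 0.088 0.539] [0.011 0.029 0.272]
side 1116 [-0.059 -0.001  0.15 ] [0.037 0.076 0.547] [-0.004  0.028  0.26 ]
[0.53884475 0.02278504 0.23143236] [ 2.10522493e+00  2.33162823e+00 -3.11620002e-04] [-0.12317932 -0.441692   -3.87272037] 0.05517345357772357
board-frame tcp [-0.00083163  0.04860797]
```

View pics/s3.png

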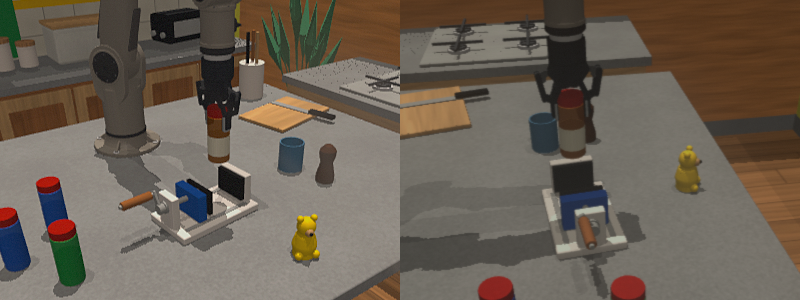

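The jar hangs upright above the vise (scene crop (218,130), side crop (572,120)) with its base at z=0.150. It needs to go down about 130 mm.

Request:
servo_tool([
  [0,0,0,1,0,-20,0.7],
  [0,0,0,1,0,-50,0.7],
  [0,0,0,1,0,-80,0.7],
  [0,0,0,1,0,-105,0.7],
  [0,0,0,1,0,-120,0.7],
])

```text
clock: 6.47
tcp_pos: [0.5384, 0.0236, 0.1087]
orientation: [-2.102, -2.332, 0.005]
contact_force: [-0.3, 0.5, -5.2]
grip_width: 0.0554
gripper_force: 38.1
```

Request:
servo_tool([
  [0,0,0,0,0,-2,0.7],
  [0,0,0,0,0,-4,0.7],
  [0,0,0,0,0,-5,0.7],
  [0,0,0,0,0,-6,0.7],
  [0,0,0,0,0,-6,0.7],
])

```text
clock: 6.88
tcp_pos: [0.5408, 0.0243, 0.1064]
orientation: [2.102, 2.333, 0.003]
contact_force: [-0.6, 0.4, -3.7]
grip_width: 0.0552
gripper_force: 38.0
```

Request:
servo_tool([
  [0,0,0,0,0,-1,0.7],
  [0,0,0,0,0,-2,0.7],
  [0,0,0,0,0,-2,0.7],
])

```text
clock: 7.13
tcp_pos: [0.5403, 0.0244, 0.1036]
orientation: [2.102, 2.334, 0.001]
contact_force: [0.7, -0.2, -2.9]
grip_width: 0.0554
gripper_force: 38.3
```

Request:
servo_tool([
  [0,0,0,0,0,-1,0.7],
  [0,0,0,0,0,-1,0.7],
  [0,0,0,0,0,-1,0.7],
])

```text
clock: 7.38
tcp_pos: [0.5404, 0.0245, 0.1035]
orientation: [-2.103, -2.334, -0.002]
contact_force: [-3.7, 0.3, 8.6]
grip_width: 0.0547
gripper_force: 39.5
```

Request:
servo_tool([
  [0,0,0,0,0,-1,0.7],
  [0,0,0,0,0,-1,0.7],
  [0,0,0,0,0,-1,0.7],
])

```text
clock: 7.63
tcp_pos: [0.5404, 0.0246, 0.1035]
orientation: [-2.102, -2.334, -0.003]
contact_force: [-6.2, 1.1, 18.5]
grip_width: 0.0553
gripper_force: 40.5
```

Request:
servo_tool([
  [0,0,0,0,0,1,0.7],
  [0,0,0,0,0,1,0.3],
  [0,0,0,0,0,1,0.0],
  [0,0,0,0,0,1,0],
  [0,0,0,0,0,1,0],
])

```text
clock: 8.05
tcp_pos: [0.5402, 0.0242, 0.1023]
orientation: [2.102, 2.334, 0.0]
contact_force: [-0.8, 0.2, 0.6]
grip_width: 0.0854
gripper_force: 0.0
```

Request:
servo_tool([
  [0,0,0,0,0,0,0],
  [0,0,0,0,0,10,0],
  [0,0,0,0,0,40,0],
  [0,0,0,0,0,70,0],
  [0,0,0,0,0,100,0],
])

```text
clock: 8.47
tcp_pos: [0.5397, 0.0239, 0.2039]
orientation: [-2.103, -2.334, 0.001]
contact_force: [0.0, -0.3, 0.9]
grip_width: 0.0852
gripper_force: 0.0
```

Request:
servo_tool([
  [0,0,0,0,0,10,0],
  [0,0,0,0,0,10,0],
  [0,0,0,0,0,10,0],
])

```text
clock: 8.72
tcp_pos: [0.54, 0.0244, 0.2126]
orientation: [2.102, 2.334, 0.002]
contact_force: [-0.8, -0.9, -0.2]
grip_width: 0.0851
gripper_force: 0.0
```

```bash
python3 - <<'E'
from h import *
B=np.array([.5445,-.0255]);y=np.radians(5.7);R=np.array([[np.cos(y),-np.sin(y)],[np.sin(y),np.cos(y)]])
for n in ["scene","side","wrist"]:
    o=r.get_obs(); im,d=r.grab_frame(n)
    P=pts(n,d,o); Q=np.dstack([(P[...,:2]-B)@R,P[...,2]]); hsv=cv2.cvtColor(im,cv2.COLOR_BGR2HSV); H,S,V=[hsv[...,i].astype(int) for i in range(3)]
    near=(abs(Q[...,0])<.06)&(Q[...,1]>-.02)&(Q[...,1]<.1)&(d>0)
    red=near&((H<4)|(H>174))&(S>150)&(abs(P[...,2]-.16)<.006)
    q=Q[red]; print(n,len(q),"topz",np.median(q[:,2]) if len(q) else 0, cv2.minEnclosingCircle(q[:,:2].astype(np.float32)) if len(q) else 0)
    if n=="wrist": cv2.imwrite("pics/w4.png",im)
    h=(abs(Q[...,0])<.06)&(Q[...,1]<-.14)&(Q[...,1]>-.24)&(H>4)&(H<18)&(S>110)&(Q[...,2]>.03)&(d>0)
    q=Q[h]
    if len(q)>50: t=q[q[:,2]>np.percentile(q[:,2],98)-.004]; print(" handle",len(q),"x",np.percentile(q[:,0],[1,99]).round(4),"y",np.percentile(q[:,1],[1,99]).round(4),"top",np.percentile(q[:,2],98).round(4),"topx",np.median(t[:,0]).round(4))
print(o["tcp_pos"],o["contact_force"])
E
```

```text
scene 178 topz 0.15834470013583407 ((0.00132300378754735, 0.04797404631972313), 0.02900160849094391)
 handle 266 x [-0.0257 -0.0068] y [-0.2279 -0.15  ] top 0.1195 topx -0.0172
side 193 topz 0.15863584133912578 ((-0.0012044803006574512, 0.04913908243179321), 0.028331972658634186)
 handle 284 x [-0.0311 -0.0119] y [-0.2286 -0.1521] top 0.121 topx -0.0213
wrist 6840 topz 0.16122018246229092 ((-0.0009787894086912274, 0.05106367543339729), 0.027718430384993553)
[0.53898194 0.02428822 0.21107269] [-0.4351634  -0.11837334 -0.65913225]
```

View pics/w4.png

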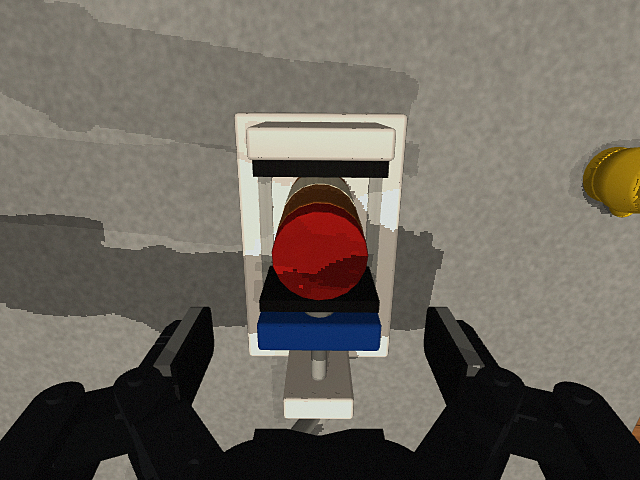

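The jar stands on the board at board position (-1, 50) mm with its top at z=0.160, midway across the jaws. In the wrist view the lid is at (320,250), behind the blue jaw. The crank handle comes next: it is at board x≈-19 mm and z≈0.110.

Request:
servo_tool([
  [0,0,0,1,-30,0,0],
  [0,0,0,2,-70,0,0],
  [0,0,0,3,-110,0,0],
  [0,0,0,3,-150,0,0],
  [0,0,0,4,-190,0,0],
])

```text
clock: 9.28
tcp_pos: [0.5429, -0.1673, 0.211]
orientation: [-2.101, -2.333, 0.002]
contact_force: [0.7, 0.3, 0.4]
grip_width: 0.0854
gripper_force: 0.0
```

Request:
servo_tool([
  [0,0,0,0,-30,0,0],
  [0,0,0,0,-50,0,0],
  [0,0,0,0,-56,0,0],
  [0,0,0,0,-56,0,0],
  [0,0,0,0,-56,0,0],
])

```text
clock: 9.7
tcp_pos: [0.5437, -0.2206, 0.2112]
orientation: [-2.101, -2.333, 0.001]
contact_force: [0.3, -0.4, -0.3]
grip_width: 0.0852
gripper_force: 0.0
```

Request:
servo_tool([
  [0,0,0,0,0,0,0],
  [0,0,0,0,0,0,0],
])

```text
clock: 9.87
tcp_pos: [0.5443, -0.2196, 0.2119]
orientation: [-2.098, -2.336, -0.001]
contact_force: [-0.3, -0.1, -0.3]
grip_width: 0.0851
gripper_force: 0.0
```

Request:
servo_tool([
  [0,0,0,0,0,-25,0],
  [0,0,0,0,0,-55,0],
  [0,0,0,0,0,-85,0],
  [0,0,0,0,0,-108,0],
  [0,0,0,0,0,-120,0],
])

```text
clock: 10.28
tcp_pos: [0.5427, -0.2194, 0.0895]
orientation: [-2.097, -2.334, 0.002]
contact_force: [-0.3, -0.9, 0.2]
grip_width: 0.0855
gripper_force: 0.0
```

Request:
servo_tool([
  [0,0,0,0,0,0,0.3],
  [0,0,0,0,0,0,0.5],
  [0,0,0,0,0,0,0.7],
  [0,0,0,0,0,0,0.9],
  [0,0,0,0,0,0,1],
], force=50)

```text
clock: 10.7
tcp_pos: [0.5449, -0.222, 0.0937]
orientation: [2.101, 2.333, 0.002]
contact_force: [-0.3, 0.5, -0.1]
grip_width: 0.0256
gripper_force: 0.1
```

Request:
servo_tool([
  [0,0,0,0,0,0,1],
  [0,0,0,0,0,0,1],
  [0,0,0,0,0,0,1],
  [0,0,0,0,0,0,1],
])

```text
clock: 11.03
tcp_pos: [0.5437, -0.2224, 0.0932]
orientation: [2.103, 2.333, 0.0]
contact_force: [-3.5, -0.6, 6.2]
grip_width: 0.0206
gripper_force: 48.8
```

Request:
servo_tool([
  [0,0,0,9.6,1,4,1],
  [0,0,0,20,2,5.4,1],
  [0,0,0,30.3,3,4,1],
  [0,0,0,39.8,4,0,1],
  [0,0,0,48,4.8,-6.3,1],
])

```text
clock: 11.45
tcp_pos: [0.5919, -0.2175, 0.0871]
orientation: [-2.103, -2.333, 0.0]
contact_force: [-5.4, 0.3, 5.4]
grip_width: 0.0206
gripper_force: 49.3
```

Request:
servo_tool([
  [0,0,0,6.3,0.6,-8.3,1],
  [0,0,0,10.2,1,-17.9,1],
  [0,0,0,11.6,1.2,-28.3,1],
  [0,0,0,10.2,1,-38.7,1],
  [0,0,0,6.3,0.6,-48.3,1],
])

```text
clock: 11.87
tcp_pos: [0.5984, -0.2166, 0.0383]
orientation: [-2.103, -2.334, -0.0]
contact_force: [-6.6, 1.0, 12.5]
grip_width: 0.0203
gripper_force: 50.0
```

Request:
servo_tool([
  [0,0,0,-6.3,-0.6,-8.3,1],
  [0,0,0,-14.5,-1.4,-14.6,1],
  [0,0,0,-24.1,-2.4,-18.6,1],
  [0,0,0,-34.4,-3.4,-20,1],
  [0,0,0,-44.8,-4.5,-18.6,1],
])

```text
clock: 12.28
tcp_pos: [0.5578, -0.2211, 0.0202]
orientation: [2.097, 2.328, 0.007]
contact_force: [8.5, -0.3, -9.9]
grip_width: 0.02
gripper_force: 49.3
```

Request:
servo_tool([
  [0,0,0,-9.6,-1,4,1],
  [0,0,0,-17.8,-1.8,10.3,1],
  [0,0,0,-24.1,-2.4,18.6,1],
  [0,0,0,-28.1,-2.8,28.2,1],
  [0,0,0,-29.5,-2.9,38.6,1],
])

```text
clock: 12.7
tcp_pos: [0.5234, -0.2241, 0.0581]
orientation: [2.104, 2.333, -0.001]
contact_force: [3.3, -2.0, -8.3]
grip_width: 0.0206
gripper_force: 49.4
```

Request:
servo_tool([
  [0,0,0,1.4,0.1,10.4,1],
  [0,0,0,5.4,0.5,20,1],
  [0,0,0,11.6,1.2,28.3,1],
  [0,0,0,19.9,2,34.6,1],
])

```text
clock: 13.03
tcp_pos: [0.5418, -0.2223, 0.0929]
orientation: [-2.101, -2.331, 0.004]
contact_force: [-6.7, -3.1, -5.3]
grip_width: 0.0204
gripper_force: 49.9
```

Request:
servo_tool([
  [0,0,0,4.7,0.5,2.3,1],
  [0,0,0,9.6,1,4,1],
  [0,0,0,14.7,1.5,5,1],
  [0,0,0,20,2,5.4,1],
])

```text
clock: 13.37
tcp_pos: [0.5618, -0.2205, 0.0987]
orientation: [-2.101, -2.331, 0.004]
contact_force: [-8.4, -2.9, 6.4]
grip_width: 0.0202
gripper_force: 50.8
```

Request:
servo_tool([
  [0,0,0,3.5,0.3,-0.2,1],
  [0,0,0,6.9,0.7,-0.6,1],
  [0,0,0,10.3,1,-1.4,1],
])

```text
clock: 13.62
tcp_pos: [0.5732, -0.2194, 0.0977]
orientation: [-2.102, -2.332, 0.003]
contact_force: [-7.7, -2.4, 6.4]
grip_width: 0.0203
gripper_force: 50.9
```

Request:
servo_tool([
  [0,0,0,3.3,0.3,-1,1],
  [0,0,0,6.5,0.6,-2.4,1],
  [0,0,0,9.6,1,-4,1],
])

```text
clock: 13.87
tcp_pos: [0.5833, -0.2184, 0.0938]
orientation: [-2.102, -2.333, 0.002]
contact_force: [-6.8, -2.5, 4.7]
grip_width: 0.0206
gripper_force: 50.9
```

Request:
servo_tool([
  [0,0,0,2.9,0.3,-1.9,1],
  [0,0,0,5.7,0.6,-4,1],
  [0,0,0,8.2,0.8,-6.4,1],
  [0,0,0,8.2,0.8,-6.4,1],
])

```text
clock: 14.2
tcp_pos: [0.5923, -0.2174, 0.087]
orientation: [-2.102, -2.334, 0.001]
contact_force: [-3.4, -2.5, 2.9]
grip_width: 0.0202
gripper_force: 50.7
```

```bash
python3 - <<'E'
from h import *
B=np.array([.5445,-.0255]);y=np.radians(5.7);R=np.array([[np.cos(y),-np.sin(y)],[np.sin(y),np.cos(y)]])
im,d=r.grab_frame("scene"); P=pts("scene",d); Q=np.dstack([(P[...,:2]-B)@R,P[...,2]]); hsv=cv2.cvtColor(im,cv2.COLOR_BGR2HSV); H,S,V=[hsv[...,i].astype(int) for i in range(3)]
near=(abs(Q[...,0])<.06)&(Q[...,1]>-.02)&(Q[...,1]<.1)&(d>0)
q=Q[near&((H<4)|(H>174))&(S>150)&(abs(P[...,2]-.16)<.006)]; print(len(q),np.median(q[:,2]),cv2.minEnclosingCircle(q[:,:2].astype(np.float32)))
cv2.imwrite("pics/s5.png",cv2.resize(im[140:320,200:440],None,fx=3,fy=3))
o=r.get_obs();print(o["tcp_pos"],o["contact_force"])
E
```

```text
176 0.15844966210247968 ((0.002876322017982602, 0.053693484514951706), 0.029293999075889587)
[ 0.59228146 -0.21735375  0.08702701] [-3.81230091 -3.13226827  2.34716744]
```

View pics/s5.png

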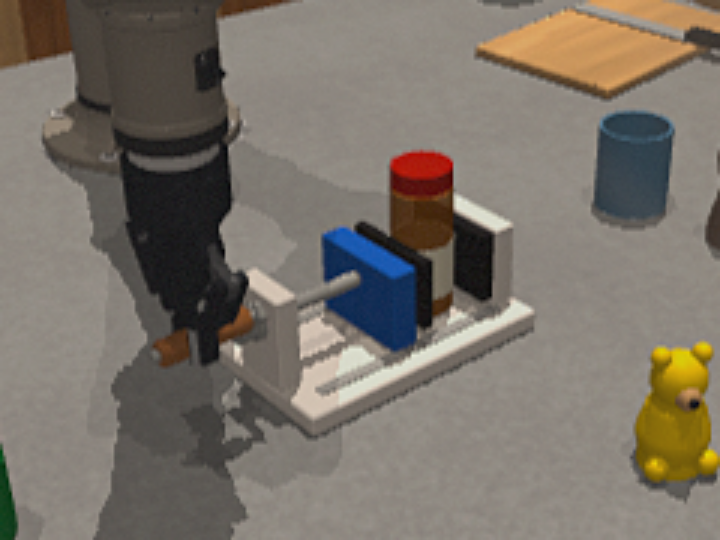

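The crop shows the jar upright, with its lid at (421,172), pushed about 6 mm by the cushion. There may still be a small gap to the fixed jaw. I continue slowly and read the force while moving.

Request:
servo_tool([
  [0,0,0,2.4,0.2,-2.6,1],
  [0,0,0,4.5,0.4,-5.3,1],
  [0,0,0,6.4,0.6,-8.3,1],
])

```text
clock: 14.5
tcp_pos: [0.5983, -0.2168, 0.0788]
orientation: [-2.103, -2.334, 0.0]
contact_force: [-5.4, -2.5, 5.2]
grip_width: 0.0201
gripper_force: 51.0
```

Request:
servo_tool([
  [0,0,0,1.6,0.2,-3.1,1],
  [0,0,0,2.9,0.3,-6.3,1],
  [0,0,0,4,0.4,-9.6,1],
])

```text
clock: 14.75
tcp_pos: [0.6024, -0.2164, 0.0692]
orientation: [-2.102, -2.334, 0.0]
contact_force: [-6.0, -1.4, 6.8]
grip_width: 0.0203
gripper_force: 51.1
```

Request:
servo_tool([
  [0,0,0,0.7,0.1,-3.4,1],
  [0,0,0,1.2,0.1,-6.9,1],
  [0,0,0,1.4,0.1,-10.3,1],
])

```text
clock: 15.0
tcp_pos: [0.6037, -0.2162, 0.0591]
orientation: [-2.102, -2.334, 0.0]
contact_force: [-7.1, -1.5, 10.1]
grip_width: 0.0205
gripper_force: 51.3
```

Request:
servo_tool([
  [0,0,0,-0.1,0,-3.5,1],
  [0,0,0,-0.6,-0.1,-6.9,1],
])

```text
clock: 15.17
tcp_pos: [0.6033, -0.2161, 0.0524]
orientation: [-2.102, -2.334, -0.001]
contact_force: [-7.2, -0.7, 12.5]
grip_width: 0.0205
gripper_force: 51.5
```

Request:
servo_tool([
  [0,0,0,-0.7,-0.1,-3.4,1],
  [0,0,0,-1.8,-0.2,-6.7,1],
])

```text
clock: 15.33
tcp_pos: [0.602, -0.2162, 0.0461]
orientation: [2.102, 2.334, 0.002]
contact_force: [-7.0, -1.6, 14.3]
grip_width: 0.0204
gripper_force: 51.7
```

Request:
servo_tool([
  [0,0,0,-0.7,0,-1.6,1],
  [0,0,0,-1.3,-0.1,-3.2,1],
])

```text
clock: 15.5
tcp_pos: [0.601, -0.2164, 0.0433]
orientation: [2.102, 2.334, 0.002]
contact_force: [-6.8, -0.0, 15.6]
grip_width: 0.0203
gripper_force: 51.8
```

```bash
python3 - <<'E'
from h import *
B=np.array([.5445,-.0255]);y=np.radians(5.7);R=np.array([[np.cos(y),-np.sin(y)],[np.sin(y),np.cos(y)]])
im,d=r.grab_frame("scene"); P=pts("scene",d); Q=np.dstack([(P[...,:2]-B)@R,P[...,2]]); hsv=cv2.cvtColor(im,cv2.COLOR_BGR2HSV); H,S,V=[hsv[...,i].astype(int) for i in range(3)]
near=(abs(Q[...,0])<.06)&(Q[...,1]>-.02)&(Q[...,1]<.1)&(d>0)
q=Q[near&((H<4)|(H>174))&(S>150)&(abs(P[...,2]-.16)<.006)]; print(len(q),np.median(q[:,2]),cv2.minEnclosingCircle(q[:,:2].astype(np.float32)))
o=r.get_obs();print(o["tcp_pos"],o["contact_force"])
E
```

```text
182 0.1581629969904702 ((-7.152222678996623e-05, 0.056011952459812164), 0.029958575963974)
[ 0.60080345 -0.21633677  0.04304542] [-6.81353773 -0.10131909 12.69107797]
```

Tangential force at the handle is about 11.9 N against a free baseline of about 8.1 N, so 3.7 N extra. By travel, the clamp force comes out at 28–40 N, a firm hold. I let go and withdraw.

Request:
servo_tool([
  [0,0,0,0,0,0,0.6],
  [0,0,0,0,0,0,0.2],
  [0,0,0,0,0,0,0],
  [0,0,0,0,0,0,0],
  [0,0,0,0,0,0,0],
])

```text
clock: 15.97
tcp_pos: [0.6005, -0.2157, 0.0408]
orientation: [-2.102, -2.335, -0.001]
contact_force: [0.7, 0.5, -0.2]
grip_width: 0.0797
gripper_force: 0.0
```

Request:
servo_tool([
  [0,0,0,0,0,10,0],
  [0,0,0,0,0,30,0],
  [0,0,0,0,0,60,0],
  [0,0,0,0,0,90,0],
  [0,0,0,0,0,120,0],
])

```text
clock: 16.38
tcp_pos: [0.5998, -0.2163, 0.1627]
orientation: [-2.103, -2.334, 0.0]
contact_force: [-0.3, -0.1, 0.3]
grip_width: 0.0851
gripper_force: 0.0
```

Request:
servo_tool([
  [0,0,0,0,0,30,0],
  [0,0,0,0,0,60,0],
  [0,0,0,0,0,80,0],
  [0,0,0,0,0,80,0],
  [0,0,0,0,0,80,0],
])

```text
clock: 16.8
tcp_pos: [0.6007, -0.2165, 0.2427]
orientation: [2.101, 2.332, 0.003]
contact_force: [-0.5, -0.1, -0.5]
grip_width: 0.0853
gripper_force: 0.0
```

```bash
python3 - <<'E'
from h import *
B=np.array([.5445,-.0255]);y=np.radians(5.7);R=np.array([[np.cos(y),-np.sin(y)],[np.sin(y),np.cos(y)]])
ims=[]
for n in ["scene","side"]:
    im,d=r.grab_frame(n); P=pts(n,d); Q=np.dstack([(P[...,:2]-B)@R,P[...,2]]); hsv=cv2.cvtColor(im,cv2.COLOR_BGR2HSV); H,S,V=[hsv[...,i].astype(int) for i in range(3)]
    near=(abs(Q[...,0])<.06)&(Q[...,1]>-.02)&(Q[...,1]<.1)&(d>0)
    q=Q[near&((H<4)|(H>174))&(S>150)&(abs(P[...,2]-.16)<.006)]; print(len(q),np.median(q[:,2]) if len(q) else 0,cv2.minEnclosingCircle(q[:,:2].astype(np.float32)) if len(q) else 0)
    ims.append(im[80:380,120:520])
cv2.imwrite("pics/s6.png",np.hstack(ims))
o=r.get_obs();print(o["tcp_pos"],o["contact_force"],o["clock"])
E
```

```text
182 0.15824518716910724 ((0.001728513976559043, 0.05607594549655914), 0.029250530526041985)
166 0.15842417171691142 ((-0.0030881331767886877, 0.054680220782756805), 0.02850007638335228)
[ 0.59944325 -0.21580739  0.24013962] [ 0.4059141  -0.71903659 -0.19977992] 16.9
```

View pics/s6.png

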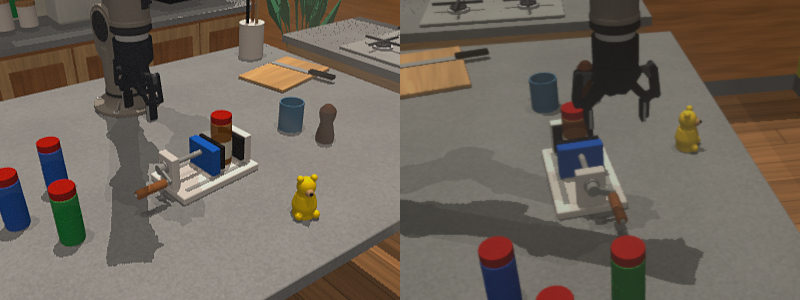

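The jar stands upright between both jaws (scene crop (221,140), side crop (572,115)). The bystanders and look-alikes are where they were, and the gripper is clear.

```bash
python3 -c "
from bench import r
print(r.hand_in())"
```

```text
the job is handed in; nothing more can be done
None
```

The jar stands upright on the board near the middle of the jaws' width, held by an estimated 28–40 N (target 25–45 N); everything is released, nothing else was touched, and I handed in at about 17 s, with no verdict returned.

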